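# Pack out the low end of a cheese-rack board and hold it down

## Task

The ripening board lies on its two middle bearers with a gap over the bearer at each end. Stack the two plywood packers squarely on the end bearer whose gap is wide enough to take both, pushed in until their ends are level with the board's front edge, then press that end of the board firmly down onto them and finish while still pressing, as it would tip up again. Never put a packer on the other end bearer, keep the board in its place, and do not disturb the cheese, the screwdriver or the mallet.

Things in the scene. Friction and masses are not known exactly. Their poses are not given: they have to be found in the camera images.
- stand: Fixed bottom tier of a rack: two spruce sole rails (45 mm wide, 30 high, 470 long along y, at x = +-62 mm) and across them two middle bearers (35 mm wide, centred at y = +-70 mm, x -185 to +130 mm), tops 75 mm above the table. Origin: on the table under the board's centre; -x side faces the robot.
- thin_bearer: Fixed spruce end bearer on the rails, at stand y = +205 or -205 mm, square to the stand: 35 mm wide, 25 high, x -185 (end near the robot) to +130 mm. Origin: mid-width on its underside, 30 mm above the table, at stand x = 0. Top 55 mm above the table: 20 mm gap under the board, wide enough for both packers. Like all bearers it sticks out 95 mm in front of the board.
- thick_bearer: The fixed end bearer at the other end, the same but 39 mm high: top 69 mm above the table, a gap of only 6 mm under the board.
- board: Loose spruce board, 180 (x) x 480 (y) x 24 mm, about 0.9 kg, level and centred on the middle bearers: underside 75, top 99 mm above the table. Origin: centre of underside. Pressed with over about 5 N above an end bearer it tips about the nearer middle bearer; with both packers in, that end sinks 2 mm and rests on them. 10 to 20 N there holds it well.
- packer_a: Loose plywood packer plate, 70 mm along x, 45 mm along y, 9 mm thick, 30 g, lying flat on the table on the robot's left. Origin: centre of its underside. Wider than the bearer, so it overhangs it by 5 mm on each side.
- packer_b: The second packer, identical to the first and interchangeable with it.
- cheese: Bystander: small cheese wheel, 124 mm across, 52 mm high, left of the packers. Origin: centre of its underside.
- screwdriver: Bystander: screwdriver lying on the table on the robot's right, short of the stand. Origin at its underside, about mid-length.
- mallet: Bystander: wooden mallet lying on the table right of the stand; its head is 65 mm high. Origin under its handle.
Things that resemble listed ones, but are neither listed nor needed, are in the scene too. What is shaped like the packer_b but purple is not meant. Leave any red look-alike of the packer_a alone.

How it is judged:
By the outcome, as a careful person would: the job done as asked, in the order asked, and still so for the second after the job is handed in, while the arm keeps its last pose, push and grip.
It also fails if it takes over 72 s, if anything falls off the work surface, if the arm or the gripper's body presses on something with over 40 N, if the wrist force passes 120 N, or if a joint passes its speed limit or range.

## Robot

A 6-joint arm with a two-finger parallel gripper is mounted at the origin on the work surface. World frame = base frame: x ahead of the robot, y to its left, z up, the work surface at z = 0. Lengths are in mm, angles in rad, forces in N, time in s.
With the tool pointing down it reaches from about 275 to 1000 mm from the base axis. Payload 8.4 kg.
Tool frame: the origin (TCP) lies at the very end of the fingers, on their centre line; the grasp point (between the pads) lies 19 mm behind it; z points along the fingers, y is the direction in which the jaws open and shut (so a half turn about z gives the same grasp; the last joint's range is limited). The gripper opens to 85 mm and grips with 20 to 120 N. Pads are 22 mm wide; open, the fingers measure 114 mm over their backs; the gripper's body (76 mm by 85 mm) begins 54 mm behind the grasp point. The pads swing forward as they close: fully open they stand 13 mm farther back than shut.
Start: joints at [-1.192, 0.353, 1.633, -0, 1.155, -0.002], TCP at [232.288, -580.233, 231.281] pointing down, gripper open.
Joint ranges: [-2.63, 2.63], [-0.92, 2.1], [0.06, 2.66], [-1.3, 4.44], [0, 2.69], [-3.02, 3.02]. Speed limits (rad/s): [2.22, 2.22, 2.79, 3.14, 3.14, 3.14].

## Interface

Orientations are given as [roll, pitch, yaw] about the fixed x, y, z axes, in that order (R = Rz(yaw) Ry(pitch) Rx(roll)).
In Python, from rig import sense, grab_frame, sign_off, masks_of gives the robot as it stands. The module is installed in compiled form; this text tells all that it offers.
- The arm moves only by the shell command python3 -m inch 'ROWS' [FORCE]. ROWS is JSON, a list of rows, each an object of numbers: "gripper": the finger opening in m, from 0 to 0.0854; "tx", "ty", "tz": the shift along the tool's x, y, z in m; "spin": the turn about the tool's z in degrees. In form: [{"gripper": .., "tx": .., "ty": .., "tz": .., "spin": ..}, ...]. A call has exactly 8 rows; each row shifts and turns the commanded pose from where the row before left it, along the tool's axes as they then stand; what a row does not reach is not made up. A row lasts 1/10 s, in which the tool goes at most 50 mm and 8.59 degrees, less where a joint would pass 70% of its speed; a pose out of reach is approached as far as the arm can. A call is refused whole if a number of a shift passes 0.05 or a number of a turn 8.59, either way. A call with a gripper value outside its range is refused whole. The fingers move at their own pace and stop on an object; FORCE is the grip in N (left out, the last holds). Time passes only in rows, so rows that do not move let the fingers close, or fill a call up. It gives the time, the measured TCP pose, the force and the opening at its end, in the units of the state.
- sense(): the state, without advancing time (a new reading comes with each control period).
- grab_frame(name): name is "side" or "top"; returns a dict with "pixels" (420x560x3 uint8, red, green, blue), "K" (3x3 intrinsics, pixels), "extrinsics" (4x4, takes a point from camera to world coordinates). Camera axes: x right, y down, z forward; pixel columns grow to the right and rows downward; lengths in mm; the calibration is good to about 2 mm. A picture is of the moment at which its call begins. There is no depth.
- sign_off(): hands the job in, once; it reports no verdict.
Trained networks look in the newest picture that a camera, given by its name, has taken for a name from the list of things; names that differ only in an ending like _2 or _b are one class to them, and where a whole thing is asked for, a point or a joint stands for the part that bears it (a point fixed in the world has none). Each returns a list of dicts, best first, with "conf" (0 to 1); they miss things now and then, are a little off and sometimes report something else, mostly with a low value. They report only what shows in the picture. A call takes as long as a camera call. They do not tell look-alikes from the thing itself.
- masks_of(camera, target): "pixels" (420x560 bool, what is visible of it) and "centre" ([row, column] in pixels, amid what is visible of it).
The state is a dict: "clock": time; "qpos": joint angles; "qvel": joint speeds; "joint_efforts": joint torques, N m; "eef_pos": TCP position; "tcp_rot": TCP orientation; "contact_force": force on the tool from outside, world axes, zero at the start; "wrist_torque": the same for the moment, N m; "opening": opening from 0.0 (shut) to 1.0 (fully open).
Only numpy, scipy, OpenCV 4.12 (cv2) and the standard library are available. Lean on these libraries where they do the work, as an engineer would, in place of code of your own. Each camera call takes 0.05 s, during which the arm holds its last target.

## Working session

There is one attempt and no reset: what is moved stays moved. The work goes in short steps, Python scripts to look and compute and a shell command to move; the robot and the scene stay as the last step left them, time stands still between calls to the robot, and variables do not carry over. Pictures are saved under pics/ and viewed, and the job is handed in when it is done.

```bash
mkdir -p pics; ls; cat > h.py <<'E'
import numpy as np, cv2
from rig import sense, grab_frame, sign_off, masks_of
def shot(cam,name):
    f=grab_frame(cam); cv2.imwrite(f'pics/{name}.png',f['pixels'][:,:,::-1]); return f
def ray(f,uv,z):
    K=np.array(f['K']);E=np.array(f['extrinsics'])
    d=E[:3,:3]@np.linalg.solve(K,[uv[0],uv[1],1]);o=E[:3,3]
    return o+d*(z-o[2])/d[2]
def proj(f,p):
    K=np.array(f['K']);E=np.array(f['extrinsics'])
    c=np.linalg.inv(E)@np.append(p,1);q=K@c[:3];return q[:2]/q[2]
E
python3 - <<'E'
from h import *
s=sense();print(s)
f=shot('top','t0')
print(f['K'],f['extrinsics'])
for n in ['packer_a','board','thin_bearer','thick_bearer','stand','cheese','screwdriver','mallet']:
    for m in masks_of('top',n): print(n,m['conf'],m['centre'],m['pixels'].sum(), ray(f,m['centre'][::-1],9).round())
f=shot('side','s0')
print(f['K'],f['extrinsics'])
for n in ['packer_a','board','thin_bearer','thick_bearer']:
    for m in masks_of('side',n): print(n,m['conf'],m['centre'],m['pixels'].sum())
E
```

```text
pics
{'clock': 0.0, 'qpos': array([-1.19237950e+00,  3.53658977e-01,  1.63414092e+00,  9.77401006e-06,
        1.15521912e+00, -2.40528655e-03]), 'qvel': array([2.43714220e-04, 1.19948970e-03, 7.95401999e-05, 2.43297672e-04,
       1.63451708e-03, 6.23947726e-04]), 'joint_efforts': array([-1.21066856e-03, -6.05253768e+01, -3.42058682e+01, -2.17598681e-04,
        9.23525076e-03,  2.23510494e-05]), 'eef_pos': array([ 232.12206635, -579.77172024,  230.55202539]), 'tcp_rot': array([-3.14016631e+00, -1.23672357e-05,  3.80818154e-01]), 'contact_force': array([ 0.02008931, -0.15957108, -0.5309928 ]), 'wrist_torque': array([0.01196641, 0.02861328, 0.00791833]), 'opening': 0.9975307917750188}
[[534.3241237    0.         284.26338235]
 [  0.         534.3241237  215.35836251]
 [  0.           0.           1.        ]] [[-1.60883304e-02 -9.96436581e-01  8.27967756e-02  3.58811275e+02]
 [-9.99837654e-01  1.67045033e-02  6.75460580e-03 -2.35179179e+01]
 [-8.11361532e-03 -8.26746636e-02 -9.96543561e-01  1.80212838e+03]
 [ 0.00000000e+00  0.00000000e+00  0.00000000e+00  1.00000000e+00]]
packer_a 0
[... 582 characters left out ...]
459.0] 1209 [ 579. -602.    9.]
[[391.69834056   0.         271.24405238]
 [  0.         391.69834056 214.08305175]
 [  0.           0.           1.        ]] [[-9.69921023e-01 -1.69723294e-01  1.74491296e-01  2.38124815e+02]
 [-2.42592631e-01  7.33020315e-01 -6.35476226e-01  8.80315650e+02]
 [-2.00505467e-02 -6.58692054e-01 -7.52145434e-01  1.14099414e+03]
 [ 0.00000000e+00  0.00000000e+00  0.00000000e+00  1.00000000e+00]]
packer_a 0.8 [307.4, 259.0] 306
packer_a 0.79 [319.4, 294.6] 318
packer_a 0.67 [303.5, 219.6] 312
packer_a 0.67 [287.5, 188.3] 292
board 0.71 [192.3, 247.7] 4529
thin_bearer 0.65 [243.8, 257.4] 509
thick_bearer 0.63 [168.1, 297.4] 403
thick_bearer 0.23 [207.8, 274.1] 1214
```

View pics/t0.png

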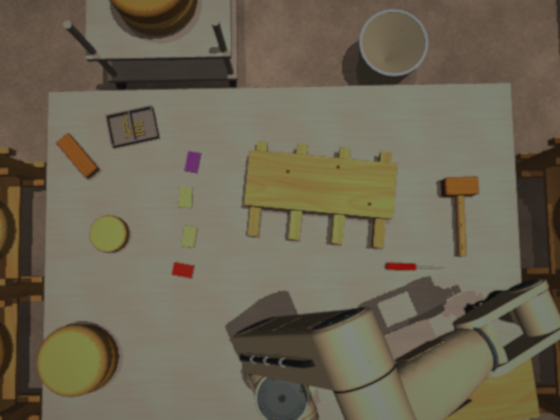

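View pics/s0.png

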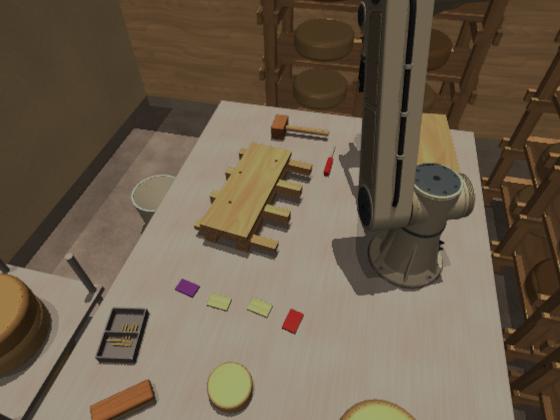

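The top view shows the yellow-green packers at (189,236) and (185,197), the look-alikes in red at (183,270) and purple at (193,161), and the board on its bearers around (321,186). Next I'll measure the poses precisely.

```bash
python3 - <<'E'
from h import *
from scipy.optimize import minimize
F={c:grab_frame(c) for c in ('top','side')}
res={}
for c in F:
    f=F[c]; im=f['pixels']
    for n,z in [('packer_a',9),('board',99)]:
        for m in masks_of(c,n):
            if m['conf']<.5: continue
            px=m['pixels']; rgb=im[px].mean(0).round()
            ys,xs=np.nonzero(px)
            P=np.array([ray(f,(x,y),z)[:2] for x,y in zip(xs,ys)])
            mu=P.mean(0); r=cv2.minAreaRect(P.astype(np.float32))
            w,v=np.linalg.eigh(np.cov((P-mu).T)); a=np.degrees(np.arctan2(v[1,1],v[0,1]))
            print(c,n,rgb,'mean',mu.round(1),'rect',np.round(r[0],1),np.round(r[1],1),round(r[2],1),'pca',round(a,1),np.sqrt(12*w).round(1))
def up(cam,x0,y0,w,h,k,name):
    im=F[cam]['pixels'][y0:y0+h,x0:x0+w,::-1]
    cv2.imwrite(f'pics/{name}.png',cv2.resize(im,None,fx=k,fy=k,interpolation=cv2.INTER_CUBIC))
up('side',180,130,150,190,3,'s1'); up('top',160,130,250,150,3,'t1')
E
```

```text
top packer_a [127. 130.  81.] mean [575.1 321.1] rect [575.6 321.7] [44.1 68.3] 89.9 pca 172.8 [44.1 69.3]
top packer_a [126. 123.  68.] mean [ 528.3 -129.3] rect [ 580.7 -131.9] [180.4 325.7] 83.5 pca 169.9 [247.6 389.1]
top packer_a [129.  43.  34.] mean [329.9 330.3] rect [329.9 330.3] [73.8 45.5] 78.5 pca 79.2 [45.1 72.8]
top packer_a [103.  51. 101.] mean [697.  297.7] rect [696.8 297.7] [43.7 69.4] 79.6 pca 174.4 [42.4 67.9]
top packer_a [121. 107.  60.] mean [ 507.1 -333.2] rect [ 558.2 -339.7] [ 41.7 321.3] 83.6 pca 173.5 [ 39.5 385.5]
top board [129. 119.  64.] mean [ 599.  -130.9] rect [ 598.7 -129.7] [477.2 182.7] 83.5 pca 83.5 [177.5 474.5]
side packer_a [152. 152. 100.] mean [574.3 326.3] rect [574.  327.6] [48.9 73.6] 88.1 pca -174.8 [45.4 71.6]
side packer_a [149.  41.  36.] mean [329.5 336.2] rect [329.2 335.5] [70.8 42.7] 77.9 pca 79.9 [42.4 70. ]
side packer_a [102.  51. 100.] mean [692.7 302.6] rect [693.1 301.9] [47.7 72.9] 76.1 pca 170.0 [46.6 71.2]
side packer_a [151. 151. 100.] mean [440.1 314.4] rect [440.3 315.1] [48.1 72.3] 79.7 pca 168.0 [47.3 69.8]
side board [149. 127.  78.] mean [596.1 -92.5] rect [ 594.2 -117.9] [492.7 189.6] 83.5 pca 83.7 [185.6 486. ]
side board [106.  84.  54.] mean [ 457.8 -263.8] rect [ 534.4 -273.5] [ 73.8 313.4] 83.4 pca 172.1 [ 69.8 278.6]
```

View pics/s1.png

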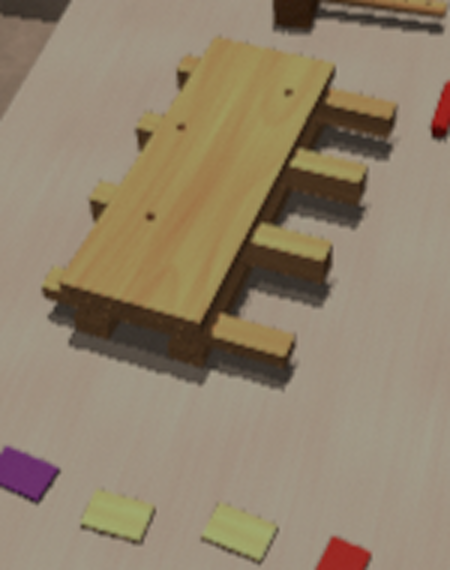

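View pics/t1.png

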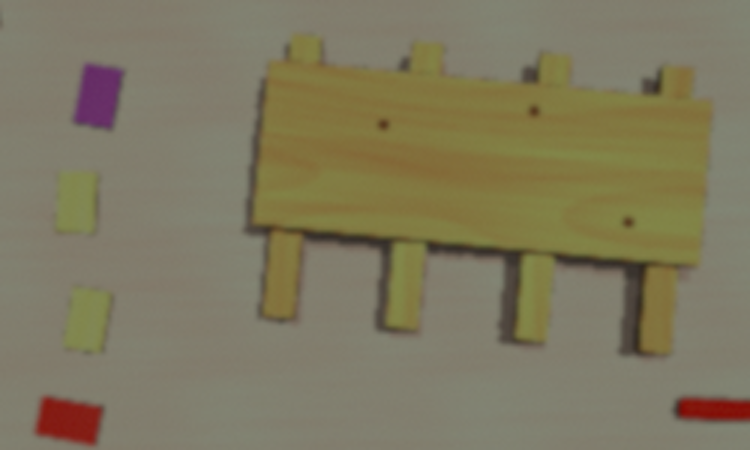

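```bash
cat >> h.py <<'E'
def T(x,y,yaw,p):
    c,s=np.cos(yaw),np.sin(yaw);return np.array([x+c*p[0]-s*p[1],y+s*p[0]+c*p[1],p[2]])
def overlay(f,rects,box,k,name):
    x0,y0,w,h=box
    im=cv2.resize(np.ascontiguousarray(f['pixels'][y0:y0+h,x0:x0+w,::-1]),None,fx=k,fy=k,interpolation=cv2.INTER_CUBIC)
    for P,col in rects:
        q=np.array([((proj(f,p)-[x0,y0]+.5)*k) for p in P]).round().astype(int)
        cv2.polylines(im,[q],True,col,1)
    cv2.imwrite(f'pics/{name}.png',im)
def rect(x,y,yaw,x0,x1,y0,y1,z): return [T(x,y,yaw,p) for p in [(x0,y0,z),(x1,y0,z),(x1,y1,z),(x0,y1,z)]]
E
python3 - <<'E'
from h import *
S=(598.5,-130,np.radians(-6.5))
R=[(rect(*S,-90,90,-240,240,99),(255,0,0))]
for y in(70,-70):R.append((rect(*S,-185,130,y-17.5,y+17.5,75),(255,0,255)))
for y in(205,-205):
    R.append((rect(*S,-185,130,y-17.5,y+17.5,55),(0,0,255)))
    R.append((rect(*S,-185,130,y-17.5,y+17.5,69),(0,255,0)))
for p in [(575,323,-7),(441,313,-11)]: R.append((rect(p[0],p[1],np.radians(p[2]),-35,35,-22.5,22.5,9),(255,255,0)))
overlay(grab_frame('side'),R,(180,130,150,190),3,'s2')
overlay(grab_frame('top'),R,(160,130,250,150),3,'t2')
E
```

```text
(no output)
```

View pics/s2.png

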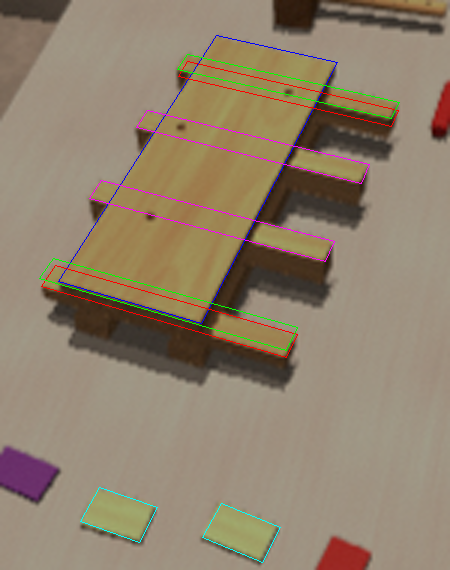

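View pics/t2.png

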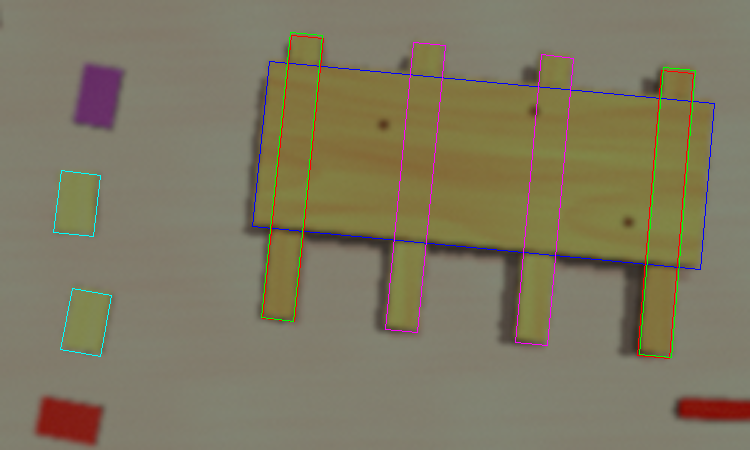

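The overlay puts the left (+y) bearer at the z=55 outline and the right one at z=69, so the thin bearer is on the left. The stand and packer outlines also fit in both views. I'll turn and go to packer 1 at about (443, 311).

```bash
cat >> h.py <<'E'
def go(x,y,z,yawdeg,yaw0=None):
    s=sense();p=s['eef_pos'];r=s['tcp_rot'];yw=r[2] if yaw0 is None else np.radians(yaw0)
    d=np.array([x,y,z])-p;c,sn=np.cos(yw),np.sin(yw)
    print('t',round(s['clock'],2),'pos',p.round(1),'rpy',np.degrees(r).round(1),'F',s['contact_force'].round(1),'open',round(s['opening'],3))
    print('tx %.1f ty %.1f tz %.1f spin %.1f'%(c*d[0]+sn*d[1],sn*d[0]-c*d[1],-d[2],((np.degrees(yw)-yawdeg+180)%360)-180))
S=(598.5,-130,np.radians(-6.5))
def st(x,y): return T(*S,(x,y,0))[:2]
E
python3 -m inch '[{"spin":8},{"spin":8},{"spin":8},{"spin":8},{"ty":-0.05},{"ty":-0.05},{"ty":-0.05},{"ty":-0.05}]'
python3 -c "
from h import *
go(443,311,120,-10)"
```

```text
t 1.1 pos [ 232.3 -580.2  231.3] rpy [-180.    -0.    21.8] F [ 0.5  0.4 -0.2] open 1.001
tx 526.9 ty -749.1 tz 111.3 spin 31.8$[0]: bad value
```

```bash
python3 -m inch '[{"gripper":0.085,"tx":0,"ty":0,"tz":0,"spin":8},{"gripper":0.085,"tx":0,"ty":0,"tz":0,"spin":8},{"gripper":0.085,"tx":0,"ty":0,"tz":0,"spin":8},{"gripper":0.085,"tx":0,"ty":0,"tz":0,"spin":8},{"gripper":0.085,"tx":0,"ty":-0.05,"tz":0,"spin":0},{"gripper":0.085,"tx":0,"ty":-0.05,"tz":0,"spin":0},{"gripper":0.085,"tx":0,"ty":-0.05,"tz":0,"spin":0},{"gripper":0.085,"tx":0,"ty":-0.05,"tz":0,"spin":0}]'
python3 -c "
from h import *
go(443,311,120,-10)"
```

```text
clock: 1.9
eef_pos: [267.6, -381.6, 231.2]
tcp_rot: [3.142, -0.0, -0.178]
contact_force: [1.2, 0.4, 0.7]
opening: 0.996
t 1.9 pos [ 267.6 -381.6  231.2] rpy [180.   -0.  -10.2] F [1.2 0.4 0.7] open 0.996
tx 49.7 ty -712.7 tz 111.2 spin -0.2
```

```bash
python3 -m inch '[{"gripper":0.085,"tx":0.01,"ty":-0.049,"tz":0,"spin":0},{"gripper":0.085,"tx":0.01,"ty":-0.049,"tz":0,"spin":0},{"gripper":0.085,"tx":0.01,"ty":-0.049,"tz":0,"spin":0},{"gripper":0.085,"tx":0.01,"ty":-0.049,"tz":0,"spin":0},{"gripper":0.085,"tx":0.01,"ty":-0.049,"tz":0,"spin":0},{"gripper":0.085,"tx":0,"ty":-0.05,"tz":0,"spin":0},{"gripper":0.085,"tx":0,"ty":-0.05,"tz":0,"spin":0},{"gripper":0.085,"tx":0,"ty":-0.05,"tz":0,"spin":0}]'
python3 -c "
from h import *
go(443,311,120,-10)"
```

```text
clock: 2.7
eef_pos: [386.8, -1.5, 231.7]
tcp_rot: [-3.141, -0.001, -0.178]
contact_force: [2.1, -0.2, 0.7]
opening: 0.998
t 2.7 pos [386.8  -1.5 231.7] rpy [-1.80e+02 -1.00e-01 -1.02e+01] F [ 2.1 -0.2  0.7] open 0.998
tx 0.1 ty -317.5 tz 111.7 spin -0.2
```

```bash
python3 -m inch '[{"gripper":0.065,"tx":0,"ty":-0.046,"tz":0,"spin":0},{"gripper":0.065,"tx":0,"ty":-0.046,"tz":0.0,"spin":0},{"gripper":0.065,"tx":0,"ty":-0.046,"tz":0.02,"spin":0},{"gripper":0.065,"tx":0,"ty":-0.046,"tz":0.03,"spin":0},{"gripper":0.065,"tx":0,"ty":-0.046,"tz":0.03,"spin":0},{"gripper":0.065,"tx":0,"ty":-0.046,"tz":0.03,"spin":0},{"gripper":0.065,"tx":0,"ty":-0.042,"tz":0.03,"spin":0},{"gripper":0.065,"tx":0,"ty":0,"tz":0.03,"spin":0}]'
python3 -c "
from h import *
go(443,311,25,-10)
f=grab_frame('side')
p=[(443,311,-10),(575,323,-4)]
R=[(rect(a,b,np.radians(c),-35,35,-22.5,22.5,9),(255,255,0)) for a,b,c in p]
overlay(f,R,(180,220,150,130),4,'s3')
f=grab_frame('top')
overlay(f,R,(150,170,80,80),6,'t3')
"
```

```text
clock: 3.5
eef_pos: [442.3, 300.9, 69.7]
tcp_rot: [-3.138, -0.003, -0.175]
contact_force: [0.3, -0.6, -0.6]
opening: 0.76
t 3.5 pos [442.3 300.9  69.7] rpy [-179.8   -0.2  -10. ] F [ 0.3 -0.6 -0.6] open 0.76
tx -1.1 ty -10.1 tz 44.7 spin -0.0
```

View pics/s3.png

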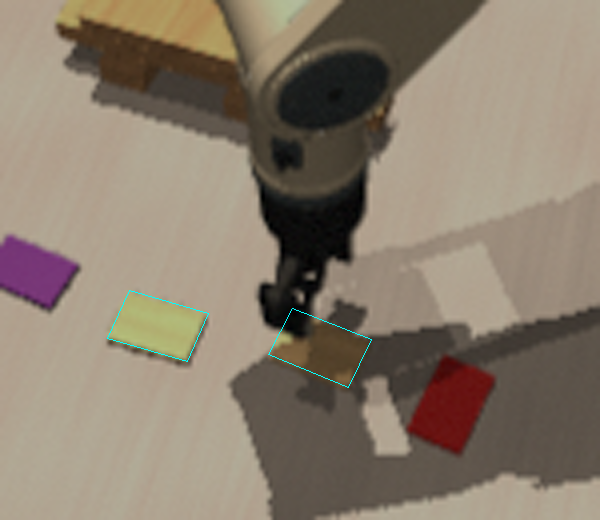

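View pics/t3.png

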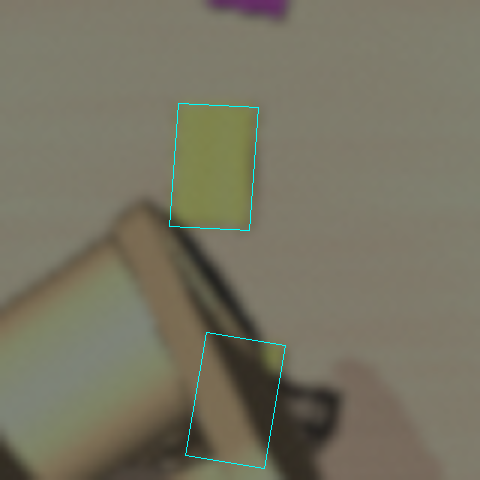

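```bash
python3 -m inch '[{"gripper":0.065,"tx":-0.001,"ty":-0.009,"tz":0,"spin":0},{"gripper":0.065,"tx":0,"ty":0,"tz":0.02,"spin":0},{"gripper":0.065,"tx":0,"ty":0,"tz":0.02,"spin":0},{"gripper":0.065,"tx":0,"ty":0,"tz":0.01,"spin":0},{"gripper":0.065,"tx":0,"ty":0,"tz":0.008,"spin":0},{"gripper":0.065,"tx":0,"ty":0,"tz":0.005,"spin":0},{"gripper":0.065,"tx":0,"ty":0,"tz":0,"spin":0},{"gripper":0.065,"tx":0,"ty":0,"tz":0,"spin":0}]'
python3 -c "
from h import *
go(443,311,1,-10)"
```

```text
clock: 4.4
eef_pos: [441.4, 305.1, 7.9]
tcp_rot: [-3.141, -0.001, -0.178]
contact_force: [-1.0, 0.1, -0.2]
opening: 0.764
t 4.4 pos [441.4 305.1   7.9] rpy [-180.    -0.   -10.2] F [-1.   0.1 -0.2] open 0.764
tx 0.5 ty -6.1 tz 6.9 spin -0.2
```

```bash
python3 -m inch '[{"gripper":0.065,"tx":0.0005,"ty":-0.006,"tz":0,"spin":0},{"gripper":0.065,"tx":0,"ty":0,"tz":0.003,"spin":0},{"gripper":0.065,"tx":0,"ty":0,"tz":0.003,"spin":0},{"gripper":0.065,"tx":0,"ty":0,"tz":0.001,"spin":0},{"gripper":0.055,"tx":0,"ty":0,"tz":0.0,"spin":0},{"gripper":0.05,"tx":0,"ty":0,"tz":0,"spin":0},{"gripper":0.05,"tx":0,"ty":0,"tz":0,"spin":0},{"gripper":0.05,"tx":0,"ty":0,"tz":0,"spin":0}]' 30
python3 -c "
from h import *
go(443,311,0,-10)"
```

```text
clock: 5.2
eef_pos: [442.6, 310.8, 0.4]
tcp_rot: [-3.142, -0.0, -0.178]
contact_force: [0.6, -0.5, 0.3]
opening: 0.584
t 5.2 pos [4.426e+02 3.108e+02 4.000e-01] rpy [-180.    -0.   -10.2] F [ 0.6 -0.5  0.3] open 0.584
tx 0.3 ty -0.3 tz 0.4 spin -0.2
```

```bash
python3 -m inch '[{"gripper":0.05,"tx":0,"ty":0,"tz":0.001,"spin":0},{"gripper":0.04,"tx":0,"ty":0,"tz":0,"spin":0},{"gripper":0.03,"tx":0,"ty":0,"tz":0,"spin":0},{"gripper":0.03,"tx":0,"ty":0,"tz":0,"spin":0},{"gripper":0.03,"tx":0,"ty":0,"tz":0,"spin":0},{"gripper":0.03,"tx":0,"ty":0,"tz":-0.01,"spin":0},{"gripper":0.03,"tx":0,"ty":0,"tz":-0.04,"spin":0},{"gripper":0.03,"tx":0,"ty":0,"tz":-0.04,"spin":0}]' 40
python3 -c "
from h import *
go(*st(-135,205),120,-6.5)"
```

```text
clock: 6.0
eef_pos: [441.8, 310.2, 89.9]
tcp_rot: [3.14, 0.002, -0.178]
contact_force: [0.7, 1.0, -0.8]
opening: 0.516
t 6.0 pos [441.8 310.2  89.9] rpy [ 1.799e+02  1.000e-01 -1.020e+01] F [ 0.7  1.  -0.8] open 0.516
tx 84.2 ty 209.7 tz -30.1 spin -3.7
```

```bash
python3 -m inch '[{"gripper":0.03,"tx":0.0,"ty":0.02,"tz":-0.03,"spin":-3.7},{"gripper":0.03,"tx":0.015,"ty":0.04,"tz":0,"spin":0},{"gripper":0.03,"tx":0.015,"ty":0.04,"tz":0,"spin":0},{"gripper":0.03,"tx":0.015,"ty":0.04,"tz":0,"spin":0},{"gripper":0.03,"tx":0.015,"ty":0.04,"tz":0,"spin":0},{"gripper":0.03,"tx":0.01,"ty":0.03,"tz":0,"spin":0},{"gripper":0.03,"tx":0,"ty":0,"tz":0,"spin":0},{"gripper":0.03,"tx":0,"ty":0,"tz":0,"spin":0}]'
python3 -c "
from h import *
go(*st(-135,205),75,-6.5)
f=grab_frame('side')
R=[(rect(*S,-170,-100,205-22.5,205+22.5,129),(255,255,0)),(rect(*S,-185,130,187.5,222.5,55),(0,0,255))]
overlay(f,R,(180,180,150,130),4,'s4')
f=grab_frame('top')
overlay(f,R,(200,180,120,90),5,'t4')
"
```

```text
clock: 6.8
eef_pos: [487.2, 93.9, 119.7]
tcp_rot: [-3.141, -0.0, -0.115]
contact_force: [-0.3, 1.0, 0.2]
opening: 0.507
t 6.8 pos [487.2  93.9 119.7] rpy [-180.    -0.    -6.6] F [-0.3  1.   0.2] open 0.507
tx 0.9 ty 4.9 tz 44.7 spin -0.1
```

View pics/s4.png

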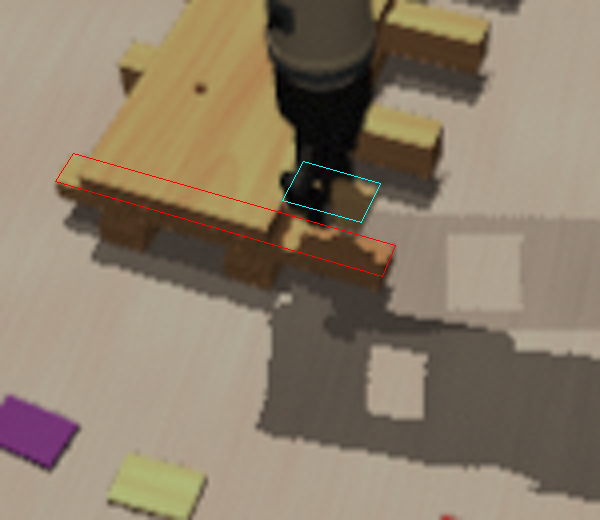

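View pics/t4.png

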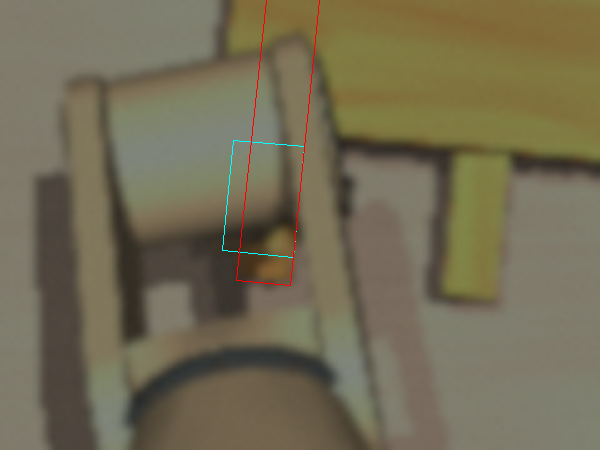

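```bash
python3 -m inch '[{"gripper":0.03,"tx":0.001,"ty":0.005,"tz":0,"spin":0},{"gripper":0.03,"tx":0,"ty":0,"tz":0.02,"spin":0},{"gripper":0.03,"tx":0,"ty":0,"tz":0.02,"spin":0},{"gripper":0.03,"tx":0,"ty":0,"tz":0.01,"spin":0},{"gripper":0.03,"tx":0,"ty":0,"tz":0.006,"spin":0},{"gripper":0.03,"tx":0,"ty":0,"tz":0.003,"spin":0},{"gripper":0.03,"tx":0,"ty":0,"tz":0,"spin":0},{"gripper":0.03,"tx":0,"ty":0,"tz":0,"spin":0}]'
python3 -c "
from h import *
go(*st(-135,205),55,-6.5)
"
```

```text
clock: 7.7
eef_pos: [488.0, 89.4, 60.8]
tcp_rot: [-3.141, -0.001, -0.113]
contact_force: [-0.7, -0.2, -0.8]
opening: 0.51
t 7.7 pos [488.   89.4  60.8] rpy [-180.    -0.    -6.5] F [-0.7 -0.2 -0.8] open 0.51
tx -0.4 ty 0.5 tz 5.8 spin 0.0
```

```bash
python3 -m inch '[{"gripper":0.03,"tx":0,"ty":0,"tz":0.003,"spin":0},{"gripper":0.03,"tx":0,"ty":0,"tz":0.001,"spin":0},{"gripper":0.03,"tx":0,"ty":0,"tz":0.001,"spin":0},{"gripper":0.03,"tx":0,"ty":0,"tz":0.001,"spin":0},{"gripper":0.03,"tx":0,"ty":0,"tz":0,"spin":0},{"gripper":0.03,"tx":0,"ty":0,"tz":0,"spin":0},{"gripper":0.03,"tx":0,"ty":0,"tz":0,"spin":0},{"gripper":0.03,"tx":0,"ty":0,"tz":0,"spin":0}]'
python3 -c "
from h import *
go(*st(-135,205),55,-6.5)
"
```

```text
clock: 8.5
eef_pos: [487.7, 89.3, 54.6]
tcp_rot: [-3.142, -0.0, -0.113]
contact_force: [-2.1, -0.6, 5.6]
opening: 0.514
t 8.5 pos [487.7  89.3  54.6] rpy [-180.    -0.    -6.5] F [-2.1 -0.6  5.6] open 0.514
tx -0.0 ty 0.3 tz -0.4 spin 0.0
```

```bash
python3 -m inch '[{"gripper":0.06,"tx":0,"ty":0,"tz":-0.0005,"spin":0},{"gripper":0.065,"tx":0,"ty":0,"tz":0,"spin":0},{"gripper":0.065,"tx":0,"ty":0,"tz":0,"spin":0},{"gripper":0.065,"tx":0,"ty":0,"tz":-0.01,"spin":0},{"gripper":0.065,"tx":0,"ty":0,"tz":-0.03,"spin":0},{"gripper":0.065,"tx":0,"ty":0,"tz":-0.04,"spin":0},{"gripper":0.065,"tx":0,"ty":-0.02,"tz":-0.01,"spin":0},{"gripper":0.065,"tx":0,"ty":-0.04,"tz":0,"spin":0}]'
python3 -c "
from h import *
go(575,323,100,-4)
"
```

```text
clock: 9.3
eef_pos: [495.8, 148.4, 147.9]
tcp_rot: [-3.14, -0.004, -0.116]
contact_force: [0.5, 0.2, 0.9]
opening: 0.757
t 9.3 pos [495.8 148.4 147.9] rpy [-179.9   -0.2   -6.6] F [0.5 0.2 0.9] open 0.757
tx 58.5 ty -182.6 tz 47.9 spin -2.6
```

```bash
python3 -m inch '[{"gripper":0.065,"tx":0.012,"ty":-0.037,"tz":0,"spin":-2.6},{"gripper":0.065,"tx":0.012,"ty":-0.037,"tz":0,"spin":0},{"gripper":0.065,"tx":0.012,"ty":-0.037,"tz":0,"spin":0},{"gripper":0.065,"tx":0.012,"ty":-0.037,"tz":0.01,"spin":0},{"gripper":0.065,"tx":0.012,"ty":-0.036,"tz":0.03,"spin":0},{"gripper":0.065,"tx":0,"ty":0,"tz":0.03,"spin":0},{"gripper":0.065,"tx":0,"ty":0,"tz":0.03,"spin":0},{"gripper":0.065,"tx":0,"ty":0,"tz":0.0,"spin":0}]'
python3 -c "
from h import *
go(575,323,20,-4)
f=grab_frame('side')
R=[(rect(*S,-170,-100,205-22.5,205+22.5,64),(255,255,0)),(rect(*S,-185,130,187.5,222.5,55),(0,0,255))]
overlay(f,R,(180,180,150,130),4,'s5')
f=grab_frame('top')
R.append((rect(575,323,np.radians(-4),-35,35,-22.5,22.5,9),(255,255,0)))
overlay(f,R,(160,170,120,90),5,'t5')
"
```

```text
clock: 10.1
eef_pos: [565.6, 326.5, 41.3]
tcp_rot: [3.138, 0.006, -0.067]
contact_force: [-0.8, -0.3, 0.0]
opening: 0.762
t 10.1 pos [565.6 326.5  41.3] rpy [179.8   0.3  -3.9] F [-0.8 -0.3  0. ] open 0.762
tx 9.7 ty 2.9 tz 21.3 spin 0.1
```

View pics/s5.png

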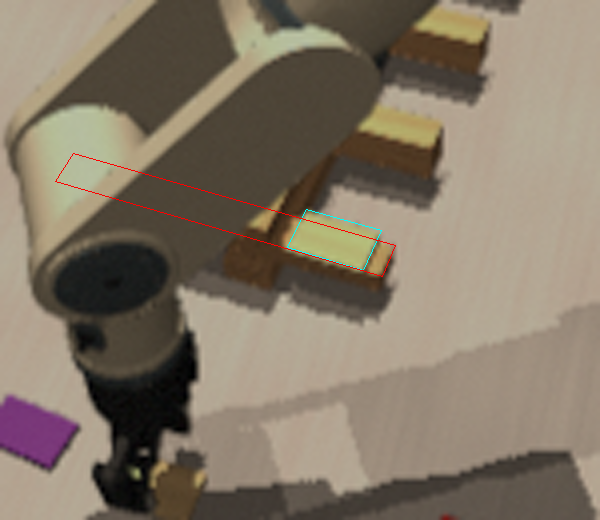

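View pics/t5.png

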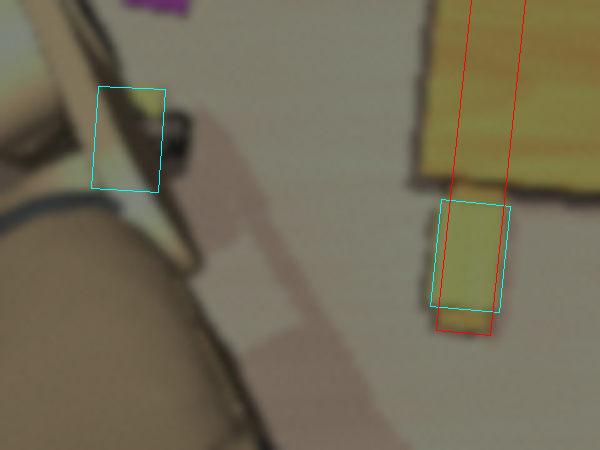

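Packer 1 sits squarely on the front of the left bearer, close to its predicted outline. Now for packer 2.

```bash
python3 -m inch '[{"gripper":0.065,"tx":0.01,"ty":0.003,"tz":0,"spin":0},{"gripper":0.065,"tx":0,"ty":0,"tz":0.015,"spin":0},{"gripper":0.065,"tx":0,"ty":0,"tz":0.01,"spin":0},{"gripper":0.065,"tx":0,"ty":0,"tz":0.006,"spin":0},{"gripper":0.065,"tx":0,"ty":0,"tz":0.004,"spin":0},{"gripper":0.065,"tx":0,"ty":0,"tz":0,"spin":0},{"gripper":0.065,"tx":0,"ty":0,"tz":0,"spin":0},{"gripper":0.065,"tx":0,"ty":0,"tz":0,"spin":0}]'
python3 -c "
from h import *
go(575,323,-0.6,-4)
"
```

```text
clock: 11.0
eef_pos: [578.3, 324.3, 10.2]
tcp_rot: [-3.141, -0.0, -0.068]
contact_force: [1.4, -0.6, -0.3]
opening: 0.765
t 11.0 pos [578.3 324.3  10.2] rpy [-180.    -0.    -3.9] F [ 1.4 -0.6 -0.3] open 0.765
tx -3.2 ty 1.5 tz 10.8 spin 0.1
```

```bash
python3 -m inch '[{"gripper":0.065,"tx":-0.003,"ty":0.0015,"tz":0.003,"spin":0},{"gripper":0.06,"tx":0,"ty":0,"tz":0.004,"spin":0},{"gripper":0.055,"tx":0,"ty":0,"tz":0.003,"spin":0},{"gripper":0.05,"tx":0,"ty":0,"tz":0.001,"spin":0},{"gripper":0.05,"tx":0,"ty":0,"tz":0,"spin":0},{"gripper":0.05,"tx":0,"ty":0,"tz":0,"spin":0},{"gripper":0.05,"tx":0,"ty":0,"tz":0,"spin":0},{"gripper":0.05,"tx":0,"ty":0,"tz":0,"spin":0}]'
python3 -c "
from h import *
go(575,323,-0.6,-4)
"
```

```text
clock: 11.8
eef_pos: [575.1, 322.8, -1.0]
tcp_rot: [-3.141, -0.0, -0.068]
contact_force: [-0.5, 0.7, -0.3]
opening: 0.588
t 11.8 pos [575.1 322.8  -1. ] rpy [-180.    -0.    -3.9] F [-0.5  0.7 -0.3] open 0.588
tx -0.1 ty -0.2 tz -0.4 spin 0.1
```

```bash
python3 -m inch '[{"gripper":0.04,"tx":0,"ty":0,"tz":0,"spin":0},{"gripper":0.03,"tx":0,"ty":0,"tz":0,"spin":0},{"gripper":0.03,"tx":0,"ty":0,"tz":0,"spin":0},{"gripper":0.03,"tx":0,"ty":0,"tz":0,"spin":0},{"gripper":0.03,"tx":0,"ty":0,"tz":-0.01,"spin":0},{"gripper":0.03,"tx":0,"ty":0,"tz":-0.05,"spin":0},{"gripper":0.03,"tx":0,"ty":0,"tz":-0.05,"spin":0},{"gripper":0.03,"tx":0,"ty":0,"tz":-0.03,"spin":2.6}]'
python3 -c "
from h import *
go(*st(-135,205),140,-6.5)
"
```

```text
clock: 12.6
eef_pos: [576.1, 323.4, 143.0]
tcp_rot: [-3.139, -0.003, -0.113]
contact_force: [0.7, 0.7, -0.2]
opening: 0.51
t 12.6 pos [576.1 323.4 143. ] rpy [-179.9   -0.2   -6.5] F [ 0.7  0.7 -0.2] open 0.51
tx -61.4 ty 242.9 tz 3.0 spin 0.0
```

```bash
python3 -m inch '[{"gripper":0.03,"tx":-0.01,"ty":0.04,"tz":0,"spin":0},{"gripper":0.03,"tx":-0.01,"ty":0.04,"tz":0,"spin":0},{"gripper":0.03,"tx":-0.01,"ty":0.04,"tz":0,"spin":0},{"gripper":0.03,"tx":-0.01,"ty":0.04,"tz":0,"spin":0},{"gripper":0.03,"tx":-0.01,"ty":0.04,"tz":0,"spin":0},{"gripper":0.03,"tx":-0.01,"ty":0.04,"tz":0,"spin":0},{"gripper":0.03,"tx":0,"ty":0,"tz":0,"spin":0},{"gripper":0.03,"tx":0,"ty":0,"tz":0.02,"spin":0}]'
python3 -c "
from h import *
go(*st(-135,205),80,-6.5)
"
```

```text
clock: 13.4
eef_pos: [489.9, 90.5, 121.1]
tcp_rot: [-3.14, -0.005, -0.115]
contact_force: [0.3, 0.4, -1.4]
opening: 0.51
t 13.4 pos [489.9  90.5 121.1] rpy [-179.9   -0.3   -6.6] F [ 0.3  0.4 -1.4] open 0.51
tx -2.2 ty 1.8 tz 41.1 spin -0.1
```

```bash
python3 -m inch '[{"gripper":0.03,"tx":-0.002,"ty":0.0015,"tz":0,"spin":0},{"gripper":0.03,"tx":0,"ty":0,"tz":0.02,"spin":0},{"gripper":0.03,"tx":0,"ty":0,"tz":0.015,"spin":0},{"gripper":0.03,"tx":0,"ty":0,"tz":0.006,"spin":0},{"gripper":0.03,"tx":0,"ty":0,"tz":0.005,"spin":0},{"gripper":0.03,"tx":0,"ty":0,"tz":0,"spin":0},{"gripper":0.03,"tx":0,"ty":0,"tz":0,"spin":0},{"gripper":0.03,"tx":0,"ty":0,"tz":0,"spin":0}]'
python3 -c "
from h import *
go(*st(-135,205),63.5,-6.5)
f=shot('side','s6x')
overlay(f,[],(180,180,150,130),4,'s6')
"
```

```text
clock: 14.2
eef_pos: [486.5, 90.0, 73.4]
tcp_rot: [-3.141, -0.001, -0.113]
contact_force: [0.7, 0.0, -0.1]
opening: 0.51
t 14.2 pos [486.5  90.   73.4] rpy [-180.    -0.    -6.5] F [ 0.7  0.  -0.1] open 0.51
tx 1.2 ty 0.9 tz 9.9 spin 0.0
```

View pics/s6.png

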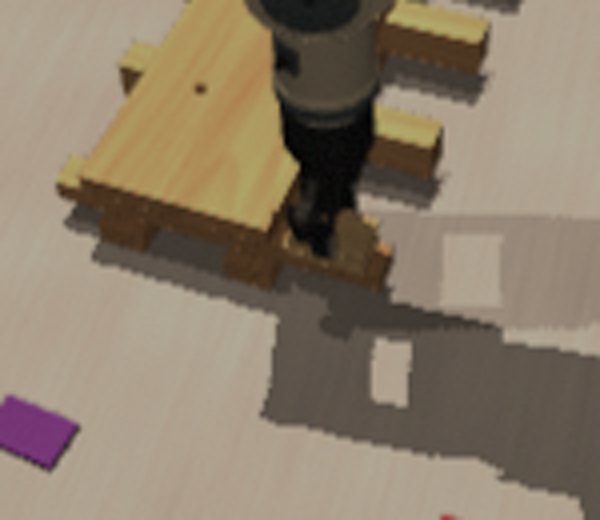

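```bash
python3 -m inch '[{"gripper":0.03,"tx":0.001,"ty":0.0007,"tz":0.003,"spin":0},{"gripper":0.03,"tx":0,"ty":0,"tz":0.003,"spin":0},{"gripper":0.03,"tx":0,"ty":0,"tz":0.002,"spin":0},{"gripper":0.03,"tx":0,"ty":0,"tz":0.001,"spin":0},{"gripper":0.03,"tx":0,"ty":0,"tz":0.001,"spin":0},{"gripper":0.03,"tx":0,"ty":0,"tz":0,"spin":0},{"gripper":0.03,"tx":0,"ty":0,"tz":0,"spin":0},{"gripper":0.03,"tx":0,"ty":0,"tz":0,"spin":0}]'
python3 -c "
from h import *
go(*st(-135,205),63.5,-6.5)
"
```

```text
clock: 15.05
eef_pos: [486.9, 89.0, 63.2]
tcp_rot: [3.141, 0.0, -0.113]
contact_force: [-2.4, -0.2, 7.1]
opening: 0.512
t 15.05 pos [486.9  89.   63.2] rpy [180.    0.   -6.5] F [-2.4 -0.2  7.1] open 0.512
tx 0.7 ty -0.1 tz -0.3 spin 0.0
```

```bash
python3 -m inch '[{"gripper":0.05,"tx":0,"ty":0,"tz":-0.0005,"spin":0},{"gripper":0.06,"tx":0,"ty":0,"tz":0,"spin":0},{"gripper":0.062,"tx":0,"ty":0,"tz":0,"spin":0},{"gripper":0.062,"tx":0,"ty":0,"tz":0,"spin":0},{"gripper":0.062,"tx":-0.01,"ty":0,"tz":0,"spin":0},{"gripper":0.062,"tx":-0.012,"ty":0,"tz":0.003,"spin":0},{"gripper":0.062,"tx":0,"ty":0,"tz":0.006,"spin":0},{"gripper":0.062,"tx":0,"ty":0,"tz":0,"spin":0}]' 20
python3 -c "
from h import *
go(*st(-158,205),54.5,-6.5)
"
```

```text
clock: 15.85
eef_pos: [464.1, 91.5, 53.6]
tcp_rot: [3.141, 0.001, -0.113]
contact_force: [-0.3, 0.2, 0.1]
opening: 0.728
t 15.85 pos [464.1  91.5  53.6] rpy [ 1.8e+02  1.0e-01 -6.5e+00] F [-0.3  0.2  0.1] open 0.728
tx 0.6 ty -0.2 tz -0.9 spin 0.0
```

```bash
python3 -m inch '[{"gripper":0.05,"tx":0,"ty":0,"tz":0,"spin":0},{"gripper":0.045,"tx":0,"ty":0,"tz":0,"spin":0},{"gripper":0.042,"tx":0,"ty":0,"tz":0,"spin":0},{"gripper":0.042,"tx":0,"ty":0,"tz":0,"spin":0},{"gripper":0.042,"tx":0,"ty":0,"tz":0,"spin":0},{"gripper":0.042,"tx":0.0,"ty":0,"tz":0,"spin":0},{"gripper":0.042,"tx":0.0,"ty":0,"tz":0,"spin":0},{"gripper":0.042,"tx":0,"ty":0,"tz":0,"spin":0}]' 25
python3 -c "
from h import *
go(*st(-158,205),54.5,-6.5)
f=grab_frame('side')
R=[(rect(*S,-170,-100,205-22.5,205+22.5,73),(255,255,0))]
overlay(f,R,(180,180,150,130),4,'s7')
f=grab_frame('top')
overlay(f,R,(200,150,120,90),5,'t7')
"
```

```text
clock: 16.65
eef_pos: [465.6, 91.6, 54.5]
tcp_rot: [-3.141, -0.001, -0.113]
contact_force: [1.1, 0.4, 2.8]
opening: 0.524
t 16.65 pos [465.6  91.6  54.5] rpy [-180.    -0.    -6.5] F [1.1 0.4 2.8] open 0.524
tx -0.9 ty 0.1 tz 0.0 spin 0.0
```

View pics/s7.png

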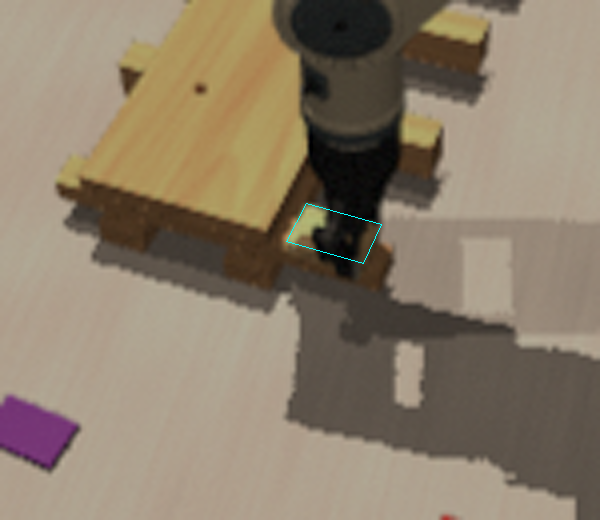

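View pics/t7.png

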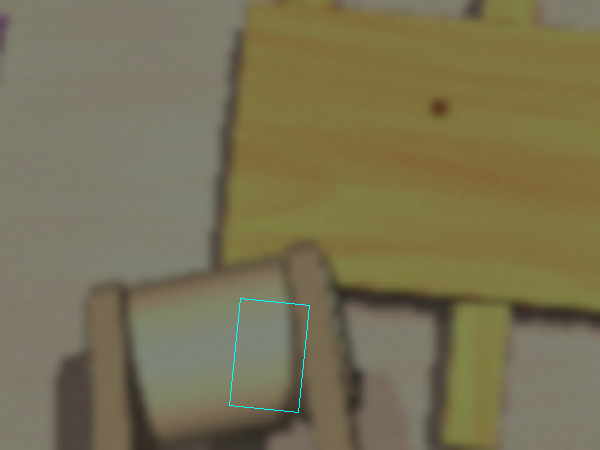

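```bash
python3 -m inch '[{"gripper":0.042,"tx":0.004,"ty":0,"tz":0,"spin":0},{"gripper":0.042,"tx":0.004,"ty":0,"tz":0,"spin":0},{"gripper":0.042,"tx":0.004,"ty":0,"tz":0,"spin":0},{"gripper":0.042,"tx":0.004,"ty":0,"tz":0,"spin":0},{"gripper":0.042,"tx":0.004,"ty":0,"tz":0,"spin":0},{"gripper":0.042,"tx":0.0,"ty":0,"tz":0,"spin":0},{"gripper":0.042,"tx":0,"ty":0,"tz":0,"spin":0},{"gripper":0.042,"tx":0,"ty":0,"tz":0,"spin":0}]'
python3 -c "
from h import *
go(*st(-112,205),54.5,-6.5)
f=grab_frame('side')
R=[(rect(*S,-150,-80,205-22.5,205+22.5,73),(255,255,0)),(rect(*S,-90,90,-240,240,99),(255,0,0))]
overlay(f,R,(180,180,150,130),4,'s8')
"
```

```text
clock: 17.55
eef_pos: [482.9, 89.0, 54.4]
tcp_rot: [3.141, 0.004, -0.113]
contact_force: [-8.0, 0.2, 15.4]
opening: 0.518
t 17.55 pos [482.9  89.   54.4] rpy [179.9   0.2  -6.5] F [-8.   0.2 15.4] open 0.518
tx 27.7 ty -0.5 tz -0.1 spin 0.0
```

View pics/s8.png

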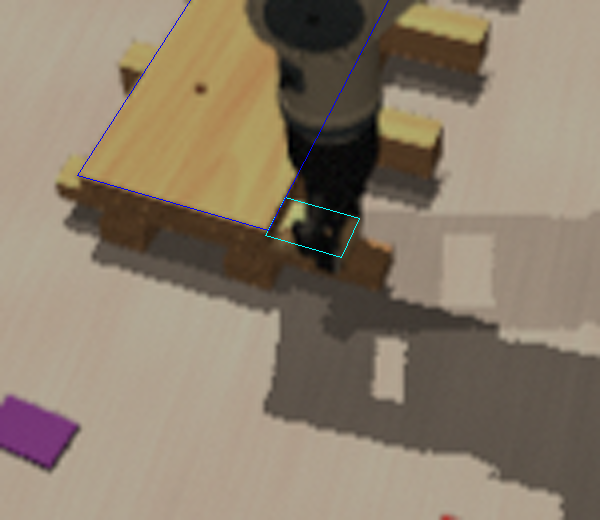

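```bash
python3 -m inch '[{"gripper":0.042,"tx":0,"ty":0,"tz":-0.0006,"spin":0},{"gripper":0.042,"tx":0,"ty":0,"tz":0,"spin":0},{"gripper":0.042,"tx":0,"ty":0,"tz":0,"spin":0},{"gripper":0.042,"tx":0.004,"ty":0,"tz":0,"spin":0},{"gripper":0.042,"tx":0.004,"ty":0,"tz":0,"spin":0},{"gripper":0.042,"tx":0.004,"ty":0,"tz":0,"spin":0},{"gripper":0.042,"tx":0,"ty":0,"tz":0,"spin":0},{"gripper":0.042,"tx":0,"ty":0,"tz":0,"spin":0}]'
python3 -c "
from h import *
go(*st(-112,205),54.5,-6.5)
f=grab_frame('side')
R=[(rect(*S,-90,90,-240,240,99),(255,0,0))]
overlay(f,R,(180,180,150,130),4,'s9')
"
```

```text
clock: 18.4
eef_pos: [497.0, 87.8, 54.9]
tcp_rot: [3.142, 0.0, -0.113]
contact_force: [-0.4, -0.3, -1.5]
opening: 0.518
t 18.4 pos [497.   87.8  54.9] rpy [180.    0.   -6.5] F [-0.4 -0.3 -1.5] open 0.518
tx 13.5 ty -0.1 tz 0.4 spin 0.0
```

View pics/s9.png

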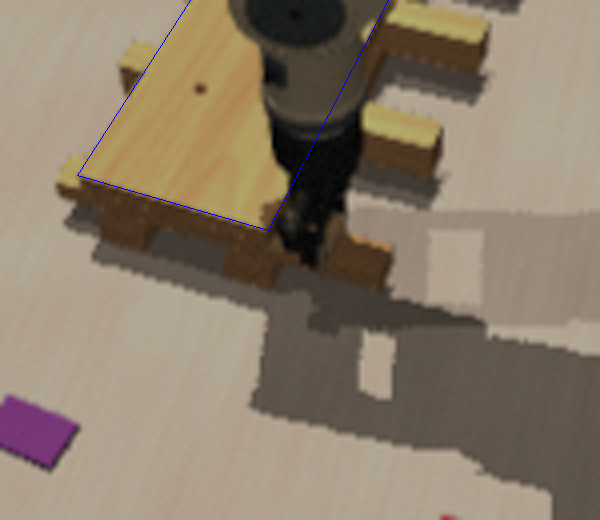

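```bash
python3 -m inch '[{"gripper":0.042,"tx":0.004,"ty":0,"tz":0,"spin":0},{"gripper":0.042,"tx":0.004,"ty":0,"tz":0,"spin":0},{"gripper":0.042,"tx":0.004,"ty":0,"tz":0,"spin":0},{"gripper":0.042,"tx":0,"ty":0,"tz":0,"spin":0},{"gripper":0.042,"tx":0,"ty":0,"tz":0,"spin":0},{"gripper":0.05,"tx":0,"ty":0,"tz":0,"spin":0},{"gripper":0.06,"tx":0,"ty":0,"tz":0,"spin":0},{"gripper":0.062,"tx":0,"ty":0,"tz":0,"spin":0}]'
python3 -c "
from h import *
go(*st(-112,205),54.5,-6.5)
"
```

```text
clock: 19.25
eef_pos: [508.8, 86.5, 55.0]
tcp_rot: [3.142, 0.0, -0.113]
contact_force: [-0.1, -0.2, 0.3]
opening: 0.728
t 19.25 pos [508.8  86.5  55. ] rpy [180.    0.   -6.5] F [-0.1 -0.2  0.3] open 0.728
tx 1.6 ty -0.0 tz 0.5 spin 0.0
```

```bash
python3 -m inch '[{"gripper":0.065,"tx":-0.02,"ty":0,"tz":0,"spin":0},{"gripper":0.065,"tx":-0.03,"ty":0,"tz":0,"spin":0},{"gripper":0.065,"tx":-0.03,"ty":0,"tz":-0.01,"spin":0},{"gripper":0.03,"tx":-0.03,"ty":0,"tz":-0.02,"spin":0},{"gripper":0.0,"tx":0,"ty":0,"tz":-0.03,"spin":0},{"gripper":0.0,"tx":0,"ty":0,"tz":-0.03,"spin":0},{"gripper":0.0,"tx":0,"ty":0,"tz":0,"spin":0},{"gripper":0.0,"tx":0,"ty":0,"tz":0,"spin":0}]'
python3 -c "
from h import *
go(*st(-145,205),58,-6.5)
f=grab_frame('side')
R=[(rect(*S,-126,-56,205-22.5,205+22.5,73),(255,255,0)),(rect(*S,-90,90,-240,240,99),(255,0,0))]
overlay(f,[],(180,180,150,130),4,'s10')
overlay(f,R,(180,180,150,130),4,'s10o')
f=grab_frame('top')
overlay(f,R[:1],(200,150,120,90),5,'t10')
"
```

```text
clock: 20.05
eef_pos: [400.0, 99.1, 145.5]
tcp_rot: [-3.141, -0.002, -0.113]
contact_force: [-0.4, -0.8, -0.4]
opening: 0.001
t 20.05 pos [400.   99.1 145.5] rpy [-1.8e+02 -1.0e-01 -6.5e+00] F [-0.4 -0.8 -0.4] open 0.001
tx 78.1 ty 0.2 tz 87.5 spin 0.0
```

View pics/s10.png

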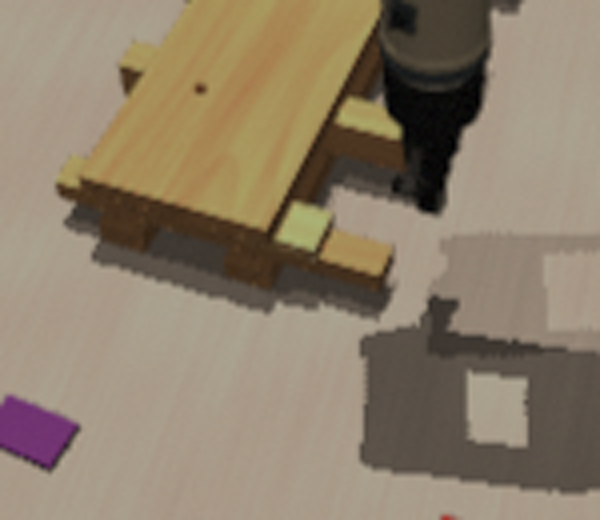

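View pics/s10o.png

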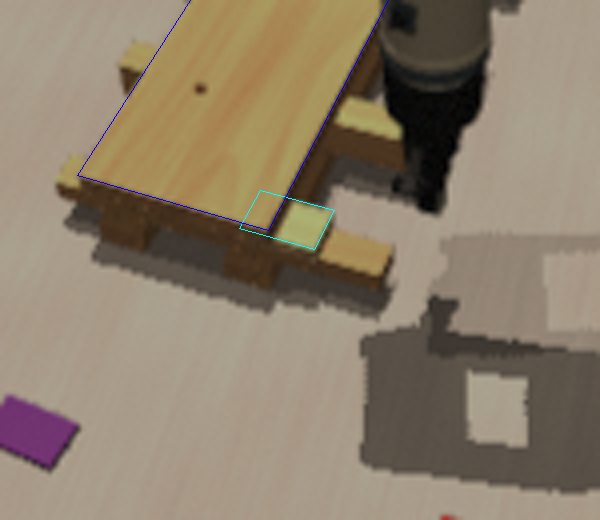

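View pics/t10.png

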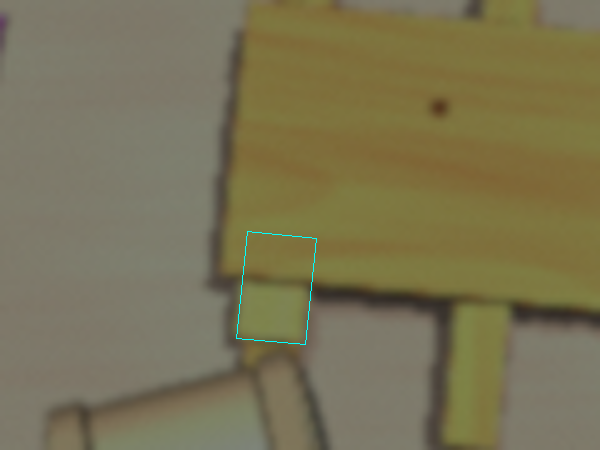

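The stack is square and has slid freely under the board, about 36 mm still protruding. Next I'll push it home with shut fingers.

```bash
python3 -m inch '[{"gripper":0.0,"tx":0.02,"ty":0,"tz":0.01,"spin":0},{"gripper":0.0,"tx":0.025,"ty":0,"tz":0.02,"spin":0},{"gripper":0.0,"tx":0.02,"ty":0,"tz":0.02,"spin":0},{"gripper":0.0,"tx":0.005,"ty":0,"tz":0.02,"spin":0},{"gripper":0.0,"tx":0,"ty":0,"tz":0.01,"spin":0},{"gripper":0.0,"tx":0,"ty":0,"tz":0.006,"spin":0},{"gripper":0.0,"tx":0,"ty":0,"tz":0,"spin":0},{"gripper":0.0,"tx":0,"ty":0,"tz":0,"spin":0}]'
python3 -c "
from h import *
go(*st(-102,205),58,-6.5)
"
```

```text
clock: 20.95
eef_pos: [468.9, 91.1, 59.3]
tcp_rot: [-3.142, 0.0, -0.113]
contact_force: [0.4, -0.5, -0.1]
opening: -0.002
t 20.95 pos [468.9  91.1  59.3] rpy [-180.     0.    -6.5] F [ 0.4 -0.5 -0.1] open -0.002
tx 51.8 ty 0.1 tz 1.3 spin 0.0
```

```bash
python3 -m inch '[{"gripper":0.0,"tx":0.006,"ty":0,"tz":0.0007,"spin":0},{"gripper":0.0,"tx":0.006,"ty":0,"tz":0,"spin":0},{"gripper":0.0,"tx":0.006,"ty":0,"tz":0,"spin":0},{"gripper":0.0,"tx":0.006,"ty":0,"tz":0,"spin":0},{"gripper":0.0,"tx":0.006,"ty":0,"tz":0,"spin":0},{"gripper":0.0,"tx":0.005,"ty":0,"tz":0,"spin":0},{"gripper":0.0,"tx":0.005,"ty":0,"tz":0,"spin":0},{"gripper":0.0,"tx":0,"ty":0,"tz":0,"spin":0}]'
python3 -c "
from h import *
go(*st(-102,205),58,-6.5)
f=grab_frame('side')
overlay(f,[],(200,190,100,80),7,'s11')
"
```

```text
clock: 21.75
eef_pos: [509.8, 86.5, 58.2]
tcp_rot: [-3.141, -0.001, -0.113]
contact_force: [0.6, -0.2, 0.7]
opening: 0.001
t 21.75 pos [509.8  86.5  58.2] rpy [-180.    -0.    -6.5] F [ 0.6 -0.2  0.7] open 0.001
tx 10.7 ty 0.1 tz 0.2 spin 0.0
```

View pics/s11.png

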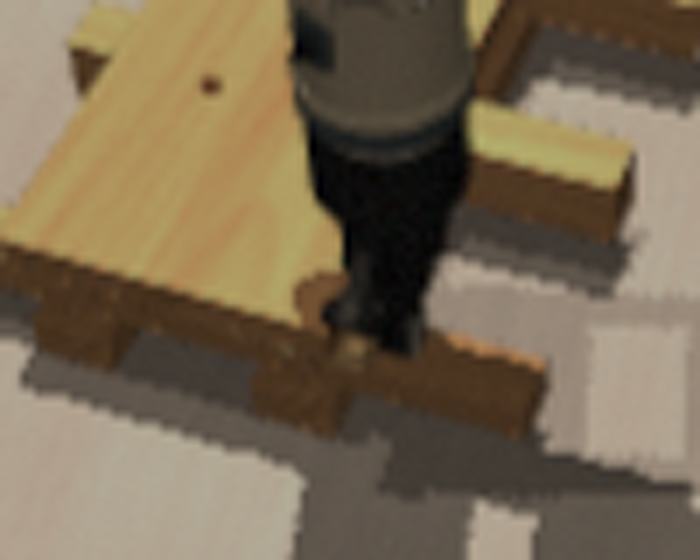

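```bash
python3 -m inch '[{"gripper":0.0,"tx":0.003,"ty":0,"tz":0,"spin":0},{"gripper":0.0,"tx":0.003,"ty":0,"tz":0,"spin":0},{"gripper":0.0,"tx":0.002,"ty":0,"tz":0,"spin":0},{"gripper":0.0,"tx":0,"ty":0,"tz":0,"spin":0},{"gripper":0.0,"tx":0,"ty":0,"tz":0,"spin":0},{"gripper":0.0,"tx":0,"ty":0,"tz":0,"spin":0},{"gripper":0.0,"tx":0,"ty":0,"tz":0,"spin":0},{"gripper":0.0,"tx":0,"ty":0,"tz":0,"spin":0}]'
python3 -c "
from h import *
go(*st(-101,205),58,-6.5)
"
python3 -m inch '[{"gripper":0.0,"tx":-0.03,"ty":0,"tz":0,"spin":0},{"gripper":0.0,"tx":-0.03,"ty":0,"tz":0,"spin":0},{"gripper":0.0,"tx":-0.03,"ty":0,"tz":-0.02,"spin":0},{"gripper":0.0,"tx":-0.03,"ty":0,"tz":-0.03,"spin":0},{"gripper":0.0,"tx":0,"ty":0,"tz":-0.03,"spin":0},{"gripper":0.0,"tx":0,"ty":0,"tz":0,"spin":0},{"gripper":0.0,"tx":0,"ty":0,"tz":0,"spin":0},{"gripper":0.0,"tx":0,"ty":0,"tz":0,"spin":0}]'
python3 -c "
from h import *
f=grab_frame('side')
R=[(rect(*S,-94,-24,205-22.5,205+22.5,73),(255,255,0)),(rect(*S,-90,90,-240,240,99),(255,0,0))]
overlay(f,[],(200,190,100,80),7,'s12')
f=grab_frame('top')
overlay(f,[],(220,170,80,60),8,'t12')
go(*st(-101,205),58,-6.5)
"
```

```text
clock: 22.6
eef_pos: [516.8, 85.6, 58.3]
tcp_rot: [-3.142, -0.0, -0.113]
contact_force: [0.3, 0.4, 0.3]
opening: 0.002
t 22.6 pos [516.8  85.6  58.3] rpy [-180.    -0.    -6.5] F [0.3 0.4 0.3] open 0.002
tx 4.6 ty 0.0 tz 0.3 spin 0.0
clock: 23.4
eef_pos: [397.4, 99.1, 137.7]
tcp_rot: [3.141, 0.001, -0.113]
contact_force: [-0.3, -0.8, -0.4]
opening: -0.001
t 23.5 pos [397.2  99.  137.3] rpy [ 1.8e+02  1.0e-01 -6.5e+00] F [-0.7  0.   0. ] open -0.003
tx 125.0 ty -0.3 tz 79.3 spin 0.0
```

View pics/s12.png

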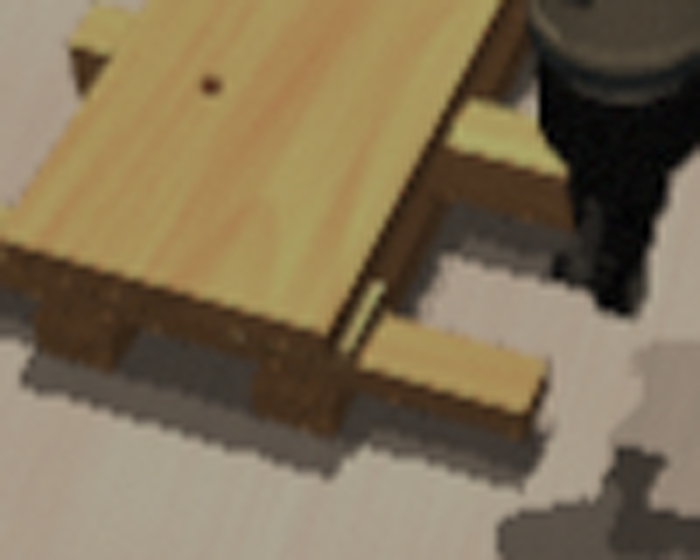

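View pics/t12.png

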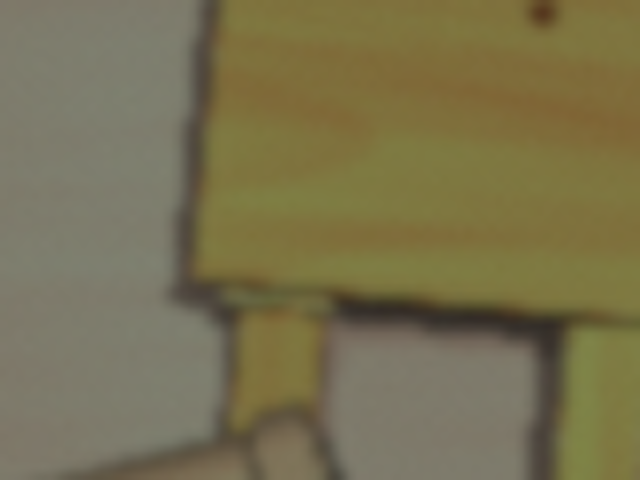

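```bash
python3 -m inch '[{"gripper":0.0,"tx":0.03,"ty":0,"tz":0.02,"spin":0},{"gripper":0.0,"tx":0.03,"ty":0,"tz":0.03,"spin":0},{"gripper":0.0,"tx":0.02,"ty":0,"tz":0.028,"spin":0},{"gripper":0.0,"tx":0.02,"ty":0,"tz":0,"spin":0},{"gripper":0.0,"tx":0.01,"ty":0,"tz":0,"spin":0},{"gripper":0.0,"tx":0,"ty":0,"tz":0,"spin":0},{"gripper":0.0,"tx":0,"ty":0,"tz":0,"spin":0},{"gripper":0.0,"tx":0,"ty":0,"tz":0,"spin":0}]'
python3 -c "
from h import *
go(*st(-101.5,205),58,-6.5)
"
```

```text
clock: 24.3
eef_pos: [506.0, 86.8, 60.4]
tcp_rot: [3.141, 0.0, -0.113]
contact_force: [-0.0, 0.8, 0.6]
opening: 0.002
t 24.3 pos [506.   86.8  60.4] rpy [180.    0.   -6.5] F [-0.   0.8  0.6] open 0.002
tx 14.9 ty -0.1 tz 2.4 spin 0.0
```

```bash
python3 -m inch '[{"gripper":0.0,"tx":0.004,"ty":0,"tz":0.0015,"spin":0},{"gripper":0.0,"tx":0.004,"ty":0,"tz":0,"spin":0},{"gripper":0.0,"tx":0.003,"ty":0,"tz":0,"spin":0},{"gripper":0.0,"tx":0.002,"ty":0,"tz":0,"spin":0},{"gripper":0.0,"tx":0.0015,"ty":0,"tz":0,"spin":0},{"gripper":0.0,"tx":0,"ty":0,"tz":0,"spin":0},{"gripper":0.0,"tx":0,"ty":0,"tz":0,"spin":0},{"gripper":0.0,"tx":0,"ty":0,"tz":0,"spin":0}]'
python3 -c "
from h import *
go(*st(-101,205),58,-6.5)
"
python3 -m inch '[{"gripper":0.0,"tx":-0.03,"ty":0,"tz":0,"spin":0},{"gripper":0.0,"tx":-0.03,"ty":0,"tz":0,"spin":0},{"gripper":0.0,"tx":-0.03,"ty":0,"tz":-0.02,"spin":0},{"gripper":0.0,"tx":-0.03,"ty":0,"tz":-0.03,"spin":0},{"gripper":0.0,"tx":0,"ty":0,"tz":-0.03,"spin":0},{"gripper":0.0,"tx":0,"ty":0,"tz":0,"spin":0},{"gripper":0.0,"tx":0,"ty":0,"tz":0,"spin":0},{"gripper":0.0,"tx":0,"ty":0,"tz":0,"spin":0}]'
python3 -c "
from h import *
f=grab_frame('side')
overlay(f,[],(200,190,100,80),7,'s13')
f=grab_frame('top')
overlay(f,[],(220,170,80,60),8,'t13')
go(*st(-101,205),58,-6.5)
"
```

```text
clock: 25.1
eef_pos: [521.3, 85.1, 58.7]
tcp_rot: [-3.142, -0.0, -0.113]
contact_force: [-0.7, 0.2, 0.1]
opening: 0.001
t 25.1 pos [521.3  85.1  58.7] rpy [-180.    -0.    -6.5] F [-0.7  0.2  0.1] open 0.001
tx 0.0 ty -0.0 tz 0.7 spin 0.0
clock: 25.9
eef_pos: [401.9, 98.5, 138.1]
tcp_rot: [3.141, 0.001, -0.113]
contact_force: [0.3, 0.2, 0.5]
opening: -0.001
t 26.0 pos [401.7  98.5 137.8] rpy [ 1.8e+02  1.0e-01 -6.5e+00] F [ 0.8 -0.3 -0.2] open -0.003
tx 120.4 ty -0.3 tz 79.8 spin 0.0
```

View pics/s13.png

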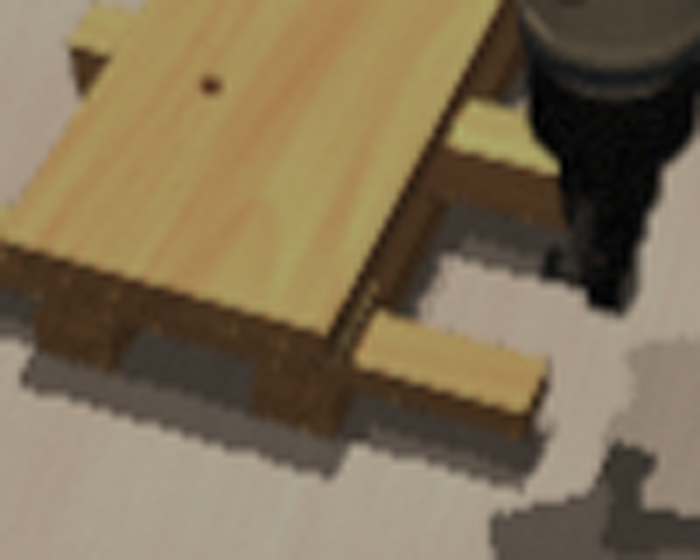

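View pics/t13.png

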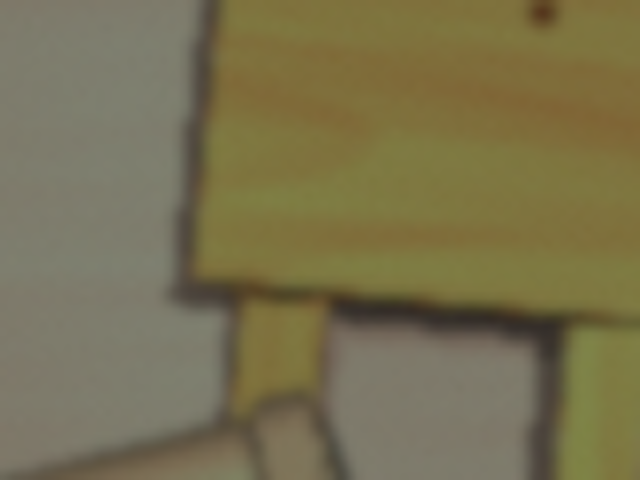

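The side view now shows only a broken sub-pixel line of packer at (370,300), so the ends are about 1 mm from flush, and the board hasn't moved. Now I'll press down over the packers.

```bash
python3 -m inch '[{"gripper":0.0,"tx":0.03,"ty":0,"tz":0,"spin":0},{"gripper":0.0,"tx":0.03,"ty":0,"tz":0,"spin":0},{"gripper":0.0,"tx":0.03,"ty":0,"tz":0,"spin":0},{"gripper":0.0,"tx":0.03,"ty":0,"tz":0,"spin":0},{"gripper":0.0,"tx":0.03,"ty":0,"tz":0,"spin":0},{"gripper":0.0,"tx":0.015,"ty":0,"tz":0.01,"spin":0},{"gripper":0.0,"tx":0.005,"ty":0,"tz":0.01,"spin":0},{"gripper":0.0,"tx":0,"ty":0,"tz":0,"spin":0}]'
python3 -c "
from h import *
go(*st(-52,205),99,-6.5)
"
```

```text
clock: 26.8
eef_pos: [569.5, 79.1, 116.1]
tcp_rot: [3.141, 0.004, -0.114]
contact_force: [0.0, -0.2, -0.4]
opening: 0.001
t 26.8 pos [569.5  79.1 116.1] rpy [179.9   0.2  -6.5] F [ 0.  -0.2 -0.4] open 0.001
tx 0.5 ty -0.5 tz 17.1 spin -0.0
```

```bash
python3 -m inch '[{"gripper":0.0,"tx":0,"ty":0,"tz":0.006,"spin":0},{"gripper":0.0,"tx":0,"ty":0,"tz":0.004,"spin":0},{"gripper":0.0,"tx":0,"ty":0,"tz":0.003,"spin":0},{"gripper":0.0,"tx":0,"ty":0,"tz":0.001,"spin":0},{"gripper":0.0,"tx":0,"ty":0,"tz":0,"spin":0},{"gripper":0.0,"tx":0,"ty":0,"tz":0,"spin":0},{"gripper":0.0,"tx":0,"ty":0,"tz":0,"spin":0},{"gripper":0.0,"tx":0,"ty":0,"tz":0,"spin":0}]'
python3 -c "
from h import *
go(*st(-52,205),97,-6.5)
"
```

```text
clock: 27.6
eef_pos: [571.1, 79.5, 104.9]
tcp_rot: [-3.142, -0.0, -0.113]
contact_force: [-1.1, -1.3, 0.5]
opening: 0.002
t 27.6 pos [571.1  79.5 104.9] rpy [-180.    -0.    -6.5] F [-1.1 -1.3  0.5] open 0.002
tx -1.0 ty 0.0 tz 7.9 spin 0.0
```

```bash
python3 -m inch '[{"gripper":0.0,"tx":0,"ty":0,"tz":0.003,"spin":0},{"gripper":0.0,"tx":0,"ty":0,"tz":0.002,"spin":0},{"gripper":0.0,"tx":0,"ty":0,"tz":0.0005,"spin":0},{"gripper":0.0,"tx":0,"ty":0,"tz":0.0005,"spin":0},{"gripper":0.0,"tx":0,"ty":0,"tz":0.0005,"spin":0},{"gripper":0.0,"tx":0,"ty":0,"tz":0.0005,"spin":0},{"gripper":0.0,"tx":0,"ty":0,"tz":0,"spin":0},{"gripper":0.0,"tx":0,"ty":0,"tz":0,"spin":0}]'
python3 -c "
from h import *
go(*st(-52,205),97,-6.5)
"
```

```text
clock: 28.4
eef_pos: [570.9, 79.6, 98.2]
tcp_rot: [-3.141, 0.0, -0.113]
contact_force: [-3.9, 0.0, 7.0]
opening: -0.0
t 28.4 pos [570.9  79.6  98.2] rpy [-180.     0.    -6.5] F [-3.9  0.   7. ] open -0.0
tx -0.8 ty 0.1 tz 1.2 spin 0.0
```

```bash
python3 -m inch '[{"gripper":0.0,"tx":-0.0003,"ty":0,"tz":0.0003,"spin":0},{"gripper":0.0,"tx":0,"ty":0,"tz":0.0003,"spin":0},{"gripper":0.0,"tx":0,"ty":0,"tz":0.0003,"spin":0},{"gripper":0.0,"tx":0,"ty":0,"tz":0.0003,"spin":0},{"gripper":0.0,"tx":0,"ty":0,"tz":0,"spin":0},{"gripper":0.0,"tx":0,"ty":0,"tz":0,"spin":0},{"gripper":0.0,"tx":0,"ty":0,"tz":0,"spin":0},{"gripper":0.0,"tx":0,"ty":0,"tz":0,"spin":0}]'
python3 -c "
from h import *
go(*st(-52,205),97,-6.5)
"
```

```text
clock: 29.2
eef_pos: [570.9, 79.7, 97.4]
tcp_rot: [-3.141, -0.0, -0.113]
contact_force: [-2.3, 0.2, 9.3]
opening: -0.001
t 29.2 pos [570.9  79.7  97.4] rpy [-180.    -0.    -6.5] F [-2.3  0.2  9.3] open -0.001
tx -0.9 ty 0.2 tz 0.4 spin 0.0
```

```bash
python3 -m inch '[{"gripper":0.0,"tx":-0.0002,"ty":0,"tz":0.0003,"spin":0},{"gripper":0.0,"tx":0,"ty":0,"tz":0.0003,"spin":0},{"gripper":0.0,"tx":0,"ty":0,"tz":0,"spin":0},{"gripper":0.0,"tx":0,"ty":0,"tz":0,"spin":0},{"gripper":0.0,"tx":0,"ty":0,"tz":0,"spin":0},{"gripper":0.0,"tx":0,"ty":0,"tz":0,"spin":0},{"gripper":0.0,"tx":0,"ty":0,"tz":0,"spin":0},{"gripper":0.0,"tx":0,"ty":0,"tz":0,"spin":0}]'
python3 -c "
from h import *
go(*st(-52,205),97,-6.5)
"
```

```text
clock: 30.0
eef_pos: [570.9, 79.7, 97.3]
tcp_rot: [-3.141, -0.001, -0.113]
contact_force: [-4.0, 0.9, 14.3]
opening: -0.002
t 30.0 pos [570.9  79.7  97.3] rpy [-1.8e+02 -1.0e-01 -6.5e+00] F [-4.   0.9 14.3] open -0.002
tx -0.9 ty 0.3 tz 0.3 spin 0.0
```

```bash
python3 -m inch '[{"gripper":0.0,"tx":-0.0002,"ty":0,"tz":0.0002,"spin":0},{"gripper":0.0,"tx":0,"ty":0,"tz":0,"spin":0},{"gripper":0.0,"tx":0,"ty":0,"tz":0,"spin":0},{"gripper":0.0,"tx":0,"ty":0,"tz":0,"spin":0},{"gripper":0.0,"tx":0,"ty":0,"tz":0,"spin":0},{"gripper":0.0,"tx":0,"ty":0,"tz":0,"spin":0},{"gripper":0.0,"tx":0,"ty":0,"tz":0,"spin":0},{"gripper":0.0,"tx":0,"ty":0,"tz":0,"spin":0}]'
python3 -c "
from h import *
f=grab_frame('side')
overlay(f,[(rect(*S,-90,90,-240,240,99),(255,0,0))],(180,130,150,140),4,'s14')
f=grab_frame('top')
overlay(f,[(rect(*S,-90,90,-240,240,99),(255,0,0))],(160,130,250,150),3,'t14')
go(*st(-52,205),97,-6.5)
"
```

```text
clock: 30.8
eef_pos: [570.9, 79.8, 97.3]
tcp_rot: [-3.141, -0.001, -0.113]
contact_force: [-3.2, 0.0, 15.5]
opening: 0.0
t 30.9 pos [570.9  79.7  97.3] rpy [-1.8e+02 -1.0e-01 -6.5e+00] F [-3.7  1.  15.7] open -0.001
tx -0.9 ty 0.3 tz 0.3 spin 0.0
```

View pics/s14.png

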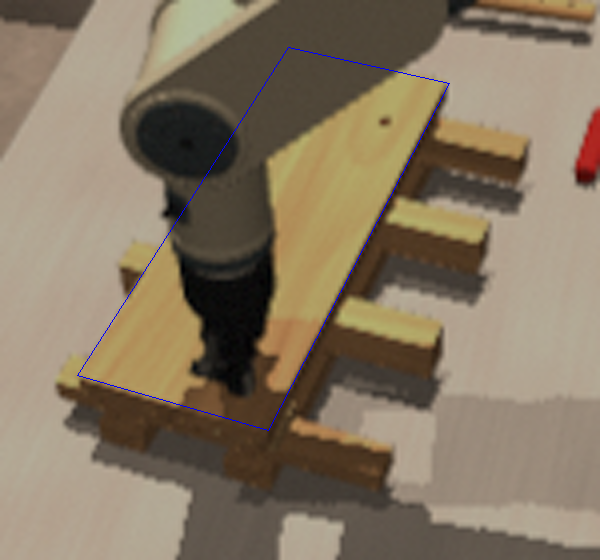

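View pics/t14.png

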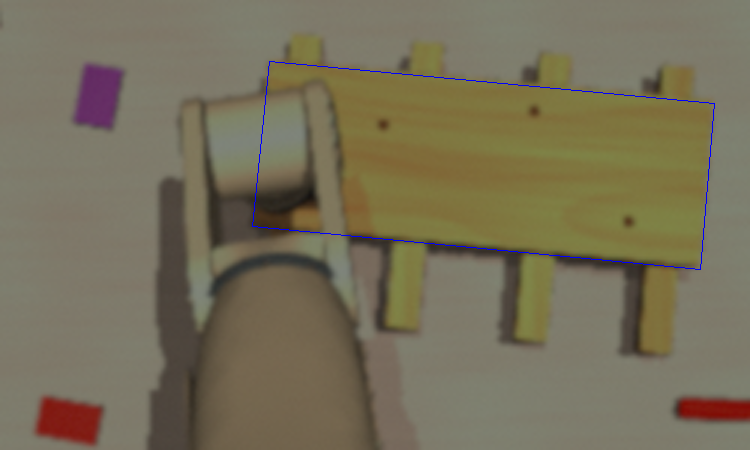

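The board is in place in both views. The press is steady at 15.6 N, with its top down to 97.3 mm as expected, so I'm handing in.

```bash
python3 -c "
from h import *
print(sign_off()); print(sense()['contact_force'].round(1))"
```

```text
the job is handed in; nothing more can be done
None
the job is handed in; nothing more can be done
```

The job is handed in. Both yellow-green packers are stacked on the left (thin) end bearer, and the arm is still pressing that end of the board down onto them.

- **Choosing the end:** the left bearer's top matched the 55 mm outline in the side view and the right one matched 69 mm. No packer went on the right bearer.
- **Stacking and inserting:** I placed the packers one by one on the front of the bearer and gripped both together to square them. I slid them under the board, then pushed them home with shut fingers.
- **Flushness:** after the last push the side view showed only a faint, broken line of packer. I judged the ends about 1 mm proud of the board's front edge and left them there.
- **Pressing:** at hand-in the force was steady at about 15.6 N, 10 to 20 N being what holds it well. The tool stood at 97.3 mm against the expected 97, and rising force hardly lowered it further, so the board is resting on the packers. A sideways force of about 3 to 4 N along x remained.
- **Other checks:** the board still matched its original outline in both views. The arm never went near the cheese, screwdriver, mallet or the red and purple look-alikes, but I did not re-measure any of those.

The run took about 31 s of the 72 s allowed. The first move was refused for missing keys and moved nothing. I read no force after hand-in.

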